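# End the curing cycle, check the cover's catch and hold the cover open

## Task

End the curing box's cycle by pressing its three keys one at a time, each fully down and let up again: first the round key, then the square one, then the bar-shaped one. Then, with the release tab still at home, take the cover's handle and tug it up for a moment to learn whether the cover is caught; if it is, slide the release tab all the way away from the keys to free it. Raise the cover past half-way to upright and finish still holding it open and still, leaving the other things on the table where they are.

Things in the scene. Friction and masses are not known exactly. Their poses are not given: they have to be found in the camera images.
- machine: grey curing box fixed to the table, 320 deep (x -150 to 170), 300 wide, 100 mm high. Origin: on the table under it; x from its front (robot side) to its back, y to its left, z up. The front 94 mm is a flat deck at 100 mm height; along its line x = -110 stand three keys (y = 110, 50, -10, in any order) and the release tab (home y = -85). Behind it lies a white cover with an amber window.
- cover (a joint): angle of the cover, rad: 0 closed, 1.57 would be upright, stop at 1.4. Hinge at its far edge along the machine's y; the front edge lifts. Plate 175 deep, 276 wide, 8 mm thick, 0.3 to 0.5 kg; falls shut when let go. A catch hidden in the deck may hold it: then it lifts only about 0.035 rad (5 mm at the handle) and stops hard; if not caught it lifts freely.
- cover_handle (a point): middle of the cover's handle, a round steel bar 12 mm thick and 100 mm long along the machine's y on two posts at its ends, its axis 35 mm above the cover's top and 143 mm above the table when closed, 145 mm in front of the hinge.
- cover_hinge (a point): point on the hinge axis of the cover, level with the machine's middle, 100 mm above the table. The handle swings about it on an arc of 151 mm radius.
- release (a joint): travel of the release tab, m: 0 at home, 0.024 fully slid to the machine's -y (away from the keys). It moves with 2 to 3 N and stays where it is left. Slid all the way, with the cover down and not pulled, it frees a caught cover for good and need not be held; it does nothing to a cover that is not caught.
- release_tab (a point): centre of the release tab, a black upright block 12 mm (machine y) x 26 mm (machine x) x 28 mm high standing on the deck; its top is 14 mm above this point, the deck 14 mm below.
- key_round (a joint): travel of the key whose cap is round, 28 mm across, m: 0 up, 0.006 fully down. Spring return; fully down takes about 5 N.
- key_round_top (a point): middle of the top face of the key whose cap is round, 28 mm across (black, top 18 mm above the deck when up); pressed straight down.
- key_square (a joint): travel of the key whose cap is square, 26 x 26 mm, m: 0 up, 0.006 fully down. Spring return; fully down takes about 5 N.
- key_square_top (a point): middle of the top face of the key whose cap is square, 26 x 26 mm (black, top 18 mm above the deck when up); pressed straight down.
- key_bar (a joint): travel of the key whose cap is a bar, 44 mm (front to back) by 14 mm, m: 0 up, 0.006 fully down. Spring return; fully down takes about 5 N.
- key_bar_top (a point): middle of the top face of the key whose cap is a bar, 44 mm (front to back) by 14 mm (black, top 18 mm above the deck when up); pressed straight down.
- dropper: bystander, loose: small dropper bottle, 24 mm across, 60 mm tall, on the ledge behind the cover's hinge. Origin at its underside. Leave it where it is.
- thinner: bystander, loose: glass jar of thinner, 48 mm across, 75 mm tall. Origin at its underside. Leave it where it is.
- paint_jar: bystander, loose: paint jar, 38 mm across, 45 mm tall. Origin at its underside. Leave it where it is.
- tape: bystander, loose: roll of masking tape lying flat, 84 mm across, 24 mm high. Origin at its underside. Leave it where it is.
- hull: bystander, loose: grey model hull, an open box 110 x 45 x 30 mm. Origin at its underside. Leave it where it is.
- brush: bystander, loose: paint brush 160 mm long lying in front of the curing box. Leave it where it is.
- nippers: bystander, loose: flat side cutters, about 130 x 60 x 12 mm. Origin at its underside. Leave it where it is.

How it is judged:
By the outcome, as a careful person would: the job done as asked, in the order asked, and still so for the second after the job is handed in, while the arm keeps its last pose, push and grip.
It also fails if it takes over 72 s, if anything falls off the work surface, if the arm or the gripper's body presses on something with over 40 N, if the wrist force passes 120 N, or if a joint passes its speed limit or range.

## Robot

A 6-joint arm with a two-finger parallel gripper is mounted at the origin on the work surface. World frame = base frame: x ahead of the robot, y to its left, z up, the work surface at z = 0. Lengths are in m, angles in degrees, forces in N, time in s.
With the tool pointing down it reaches from about 0.375 to 0.9 m from the base axis. Payload 3.1 kg.
Tool frame: the origin (TCP) lies midway between the tips of the shut fingers; the grasp point (between the pads) lies 19 mm behind it; x points along the fingers, z is the direction in which the jaws open and shut, and the axes are right-handed (so a half turn about x gives the same grasp; the last joint's range is limited). The gripper opens to 87 mm and grips with 3 to 60 N. Pads are 19 mm wide; open, the fingers measure 117 mm over their backs; the gripper's body (75 mm by 190 mm) begins 51 mm behind the grasp point.
Start: joints at [59.559, 30.224, 82.088, -0, 67.689, -10.227], TCP at [0.216, 0.586, 0.223] pointing down, gripper open.
Joint ranges: [-176.69, 176.69], [-43.24, 126.21], [12.49, 139.97], [-82, 262], [0, 151.66], [-163.58, 163.58]. Speed limits (degrees/s): [159.86, 159.86, 180, 180, 180, 180].

## Interface

Orientations are given as a 3x3 rotation matrix whose columns are the frame's x, y, z axes.
In Python, from rig import * gives the robot as it stands.
- The arm moves only by the tool play_rows, never from a script. Its argument "rows" is a list that holds one entry, the list of rows, each a list of 7 numbers: the shift along the tool's x, y, z in m, then the turn, a rotation vector about the tool's x, y, z in degrees, then the finger opening in m, from 0 to 0.087. A call has 1 to 12 rows; each row is the pose to reach, as a shift and turn from the pose commanded when the call began, along the tool's axes at that moment; what a row does not reach only later rows make up. A row lasts 1/10 s, in which the tool goes at most 50 mm and 8.59 degrees, less where a joint would pass 70% of its speed; a pose out of reach is approached as far as the arm can. A call with a gripper value outside its range is refused whole. The fingers move at their own pace and stop on an object; the grip force is fixed at half the most. Time passes only in rows, so rows that repeat a pose let the fingers close. It gives the time, the measured TCP pose, the force and the opening at its end, in the units of the state.
- read_state(): the state, without advancing time (a new reading comes with each control period).
- capture(name): name is "side" or "top"; returns a dict with "pixels" (420x560x3 uint8, red, green, blue), "intrinsics" (3x3 intrinsics, pixels), "rvec" (rotation vector, rad) and "tvec" (3), from world to camera coordinates, as OpenCV has them. Camera axes: x right, y down, z forward; pixel columns grow to the right and rows downward; lengths in m; the calibration is good to about 2 mm. A picture is of the moment at which its call begins. There is no depth.
- hand_in(): hands the job in, once; it reports no verdict.
Trained networks look in the newest picture that a camera, given by its name, has taken for a name from the list of things; names that differ only in an ending like _2 or _b are one class to them, and where a whole thing is asked for, a point or a joint stands for the part that bears it (a point fixed in the world has none). Each returns a list of dicts, best first, with "p" (0 to 1); they miss things now and then, are a little off and sometimes report something else, mostly with a low value. They report only what shows in the picture. A call takes as long as a camera call.
- trace(camera, target): "mask" (420x560 bool, what is visible of it) and "at" ([column, row] in pixels, amid what is visible of it).
The state is a dict: "time_s": time; "joint_positions": joint angles; "qvel": joint speeds; "tau": joint torques, N m; "position": TCP position; "tcp_rot": TCP orientation; "force": force on the tool from outside, world axes, zero at the start; "moment": the same for the moment, N m; "opening": opening from 0.0 (shut) to 1.0 (fully open).
Only numpy, scipy, OpenCV 4.12 (cv2) and the standard library are available. Lean on these libraries where they do the work, as an engineer would, in place of code of your own. Each camera call takes 0.05 s, during which the arm holds its last target.

## Working session

There is one attempt and no reset: what is moved stays moved. The work goes in short steps, Python scripts to look and compute and a tool call to move; the robot and the scene stay as the last step left them, time stands still between calls to the robot, and variables do not carry over. Pictures are saved under pics/ and viewed, and the job is handed in when it is done.

Besides the shell and the picture viewer there is one more tool, called after "Call:" as name([rows], argument=value, ...), one row to a line, values as JSON. play_rows: Moves the arm, as the interface text tells. Its arguments: {"type":"object","properties":{"rows":{"type":"array"}},"required":["rows"]}

```bash
ls; mkdir -p pics
python3 - <<'E'
from rig import *
import cv2
for n in ["side","top"]:
    c=capture(n); cv2.imwrite(f"pics/{n}0.png",c["pixels"][:,:,::-1]); print(n,c["intrinsics"],c["rvec"],c["tvec"])
s=read_state(); print(s)
E
```

```text
pics
side [[441.9908943    0.         280.38479266]
 [  0.         441.9908943  215.06462028]
 [  0.           0.           1.        ]] [ 0.28134803 -2.68337893  1.36976244] [0.5700135  0.12307868 0.90271322]
top [[391.8023253    0.         281.10428527]
 [  0.         391.8023253  207.15011664]
 [  0.           0.           1.        ]] [ 2.08836542 -2.13763564  0.17186954] [0.05782788 0.59288004 0.93907705]
{'time_s': 0.1, 'joint_positions': array([ 5.95575125e+01,  3.02727607e+01,  8.21512532e+01, -1.35777614e-03,
        6.76883643e+01, -1.02276409e+01]), 'qvel': array([-0.02820855, -0.12990895, -0.19818608,  0.04260065,  0.08055098,
       -0.03605766]), 'tau': array([ 3.13200126e-04, -4.40983915e+01, -1.77150661e+01,  6.35150378e-02,
        5.33999281e-02, -4.23861309e-05]), 'position': array([0.21559806, 0.58591734, 0.22166665]), 'tcp_rot': array([[-9.74871679e-04, -9.38406473e-01,  3.45531967e-01],
       [-1.70207848e-03,  3.45533188e-01,  9.38404987e-01],
       [-9.99998076e-01,  3.26701921e-04, -1.93409198e-03]]), 'force': array([ 0.4114246 , -0.75131565,  0.84930678]), 'moment': array([-0.06102161, -0.0072258 , -0.00505256]), 'opening': 0.9952699660533625}
```

View pics/side0.png

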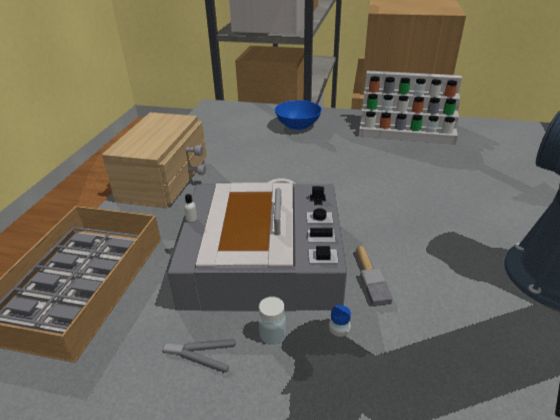

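View pics/top0.png

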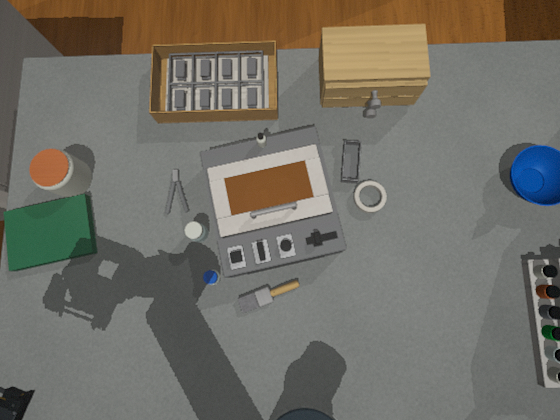

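```bash
cat > h.py <<'E'
from rig import *
import cv2, numpy as np
def cam(n):
    c=capture(n); R=cv2.Rodrigues(np.array(c["rvec"],float))[0]; return c,np.array(c["intrinsics"]),R,np.array(c["tvec"]).ravel()
def back(K,R,t,uv,z):
    d=R.T@np.linalg.inv(K)@np.array([uv[0],uv[1],1.]); o=-R.T@t
    return o+d*(z-o[2])/d[2]
def proj(K,R,t,P): 
    q=R@np.array(P)+t; q=K@q; return q[:2]/q[2]
E
python3 - <<'E'
from h import *
np.set_printoptions(precision=4,suppress=True)
Z=dict(key_round_top=.118,key_square_top=.118,key_bar_top=.118,release_tab=.114,cover_handle=.143,machine=.1,cover=.108,dropper=.13)
for n in ["top","side"]:
    c,K,R,t=cam(n); print(n,"campos",-R.T@t)
    for k,z in Z.items():
        for d in trace(n,k)[:2]:
            m=d["mask"]; ys,xs=np.nonzero(m)
            print(k,round(d["p"],2),np.round(d["at"],1),m.sum(),(xs.min(),xs.max(),ys.min(),ys.max()) if m.any() else 0, back(K,R,t,d["at"],z), back(K,R,t,(xs.mean(),ys.mean()),z))
E
```

```text
top campos [0.4099 0.0226 1.0335]
key_round_top 0.45 [289.1 249.2] 121 (np.int64(280), np.int64(291), np.int64(240), np.int64(252)) [0.4822 0.0261 0.118 ] [0.4908 0.0343 0.118 ]
key_round_top 0.44 [174.3 193.8] 411 (np.int64(166), np.int64(188), np.int64(169), np.int64(213)) [0.6218 0.2995 0.118 ] [0.6269 0.2954 0.118 ]
key_bar_top 0.56 [261.9 251.9] 97 (np.int64(258), np.int64(265), np.int64(243), np.int64(260)) [0.4774 0.0896 0.118 ] [0.4781 0.091  0.118 ]
cover_handle 0.85 [269.4 190.5] 8120 (np.int64(207), np.int64(332), np.int64(145), np.int64(236)) [0.6179 0.0686 0.143 ] [0.6183 0.0702 0.143 ]
machine 0.71 [275.  201.5] 14797 (np.int64(201), np.int64(346), np.int64(127), np.int64(277)) [0.6001 0.0576 0.1   ] [0.6048 0.0639 0.1   ]
cover 0.8 [265.9 192.9] 7909 (np.int64(208), np.int64(331), np.int64(146), np.int64(236)) [0.6203 0.079  0.108 ] [0.626  0.0718 0.108 ]
dropper 0.63 [259.5 141.7] 104 (np.int64(257), np.int64(266), np.int64(134), np.int64(147)) [0.7431 0.0914 0.13  ] [0.7458 0.0876 0.13  ]
side campos [0.402  0.7655 0.6383]
key_round_top 0.73 [319.2 214.5] 119 (np.int
[... 678 characters left out ...]
over_handle 0.89 [249.2 229. ] 7451 (np.int64(196), np.int64(292), np.int64(182), np.int64(268)) [0.6066 0.1507 0.143 ] [0.6094 0.1448 0.143 ]
cover_handle 0.57 [322.4 231.9] 183 (np.int64(310), np.int64(332), np.int64(229), np.int64(237)) [0.4736 0.1332 0.143 ] [0.4751 0.1359 0.143 ]
machine 0.84 [252.6 252.5] 19200 (np.int64(168), np.int64(346), np.int64(183), np.int64(312)) [0.5985 0.1654 0.1   ] [0.5935 0.1563 0.1   ]
cover 0.94 [249.2 227.4] 7295 (np.int64(196), np.int64(292), np.int64(183), np.int64(267)) [0.6225 0.1022 0.108 ] [0.6241 0.101  0.108 ]
dropper 0.72 [189.4 210.1] 280 (np.int64(184), np.int64(197), np.int64(194), np.int64(222)) [0.7473 0.0977 0.13  ] [0.7463 0.0968 0.13  ]
```

Run:
```python
from h import *
for n,(a,b,c_,d) in dict(top=(190,355,120,285),side=(165,350,175,315)).items():
    c,*_=cam(n); im=c["pixels"][c_:d,a:b,::-1]; f=3.6 if n=="top" else 4
    cv2.imwrite(f"pics/{n}1.png",cv2.resize(im,None,fx=f,fy=f,interpolation=cv2.INTER_CUBIC))
```

```text
(no output)
```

View pics/top1.png

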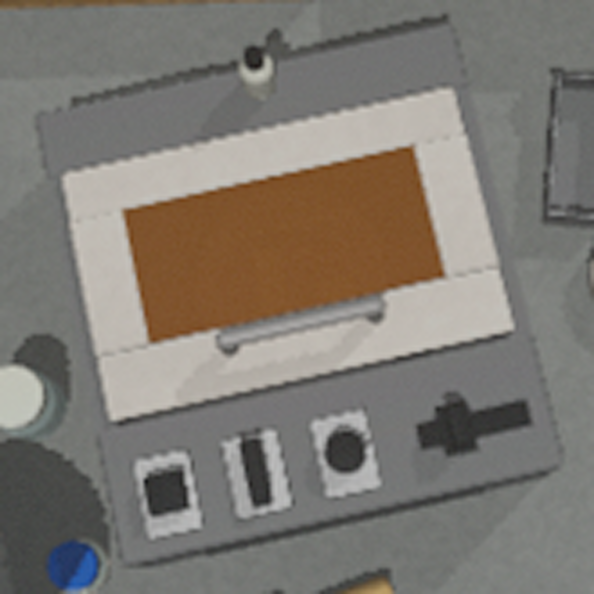

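View pics/side1.png

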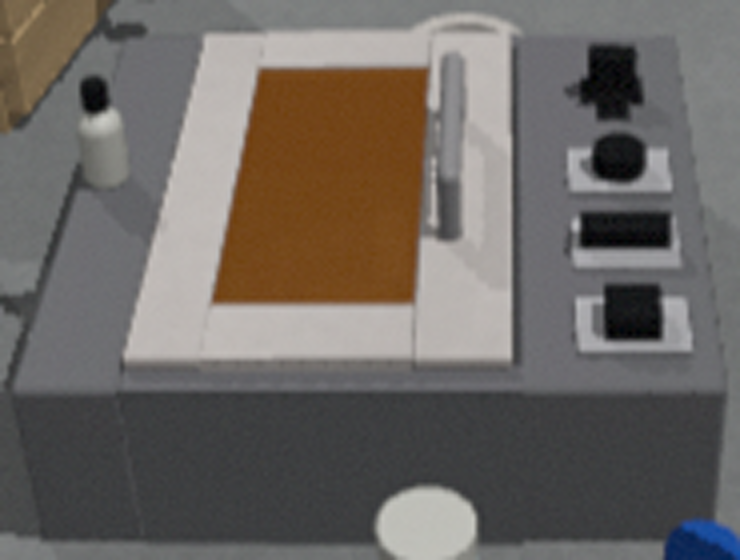

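Run:
```python
from h import *
from scipy.optimize import least_squares
np.set_printoptions(precision=4,suppress=True)
C={n:cam(n) for n in ["top","side"]}
off=dict(top=(190,120,3.6),side=(165,175,4))
obs=[("top",(-.15,.15,.1),(125,563)),("top",(-.15,-.15,.1),(558,468)),("top",(.17,.15,.1),(38,112)),("top",(.17,-.15,.1),(447,15)),
("top",(-.11,.11,.118),(165,490)),("top",(-.11,.05,.118),(256,468)),("top",(-.11,-.01,.118),(346,450)),
("top",("h",.05,.143),(224,338)),("top",("h",-.05,.143),(380,301)),
("side",(-.15,.15,.1),(724,390)),("side",(-.15,-.15,.1),(675,37)),("side",(.17,.15,.1),(14,390)),
("side",(-.11,.11,.118),(632,298)),("side",(-.11,.05,.118),(626,222)),("side",(-.11,-.01,.118),(619,146)),
("side",("h",.05,.143),(451,182)),("side",("h",-.05,.143),(453,60))]
def W(p,P):
    x,y,th,h=p[:4]; a=P[0] if P[0]!="h" else h
    return np.array([x+a*np.cos(th)-P[1]*np.sin(th),y+a*np.sin(th)+P[1]*np.cos(th),P[2]])
def f(p,sel=None):
    r=[]
    for n,P,q in obs:
        if sel and n!=sel: continue
        c,K,R,t=C[n]; o=off[n]
        uv=np.array([(q[0]+.5)/o[2]-.5+o[0],(q[1]+.5)/o[2]-.5+o[1]])
        r+=list(proj(K,R,t,W(p,P))-uv)
    return np.array(r)
for s in (None,"top","side"):
    S=least_squares(f,[.6,.06,.2,-.02],args=(s,),loss="soft_l1"); p=S.x
    print(s,p[:2],np.degrees(p[2]),p[3]); 
    print(f(p,s).reshape(-1,2).T)
    for k,P in dict(sq=(-.11,.11,.118),bar=(-.11,.05,.118),rnd=(-.11,-.01,.118),tab=(-.11,-.085,.114),hnd=("h",0,.143)).items(): print(k,W(p,P))
    if s is None: p0=p
for n in C:
    c,K,R,t=C[n];im=np.ascontiguousarray(c["pixels"][:,:,::-1]);a,b,ff=off[n]
    im=im[b:b+(165 if n=="top" else 140),a:a+(165 if n=="top" else 185)];im=cv2.resize(im,None,fx=ff,fy=ff,interpolation=cv2.INTER_CUBIC)
    def dot(P):
        u=proj(K,R,t,W(p0,P)); cv2.circle(im,tuple(int(v) for v in ((u[0]-a+.5)*ff-.5,(u[1]-b+.5)*ff-.5)),2,(0,255,0),-1)
    for m,P,q in obs: 
        dot(P)
    for dx in (-.013,.013):
        for dy in(-.006,.006):
            for z in (.1,.128): dot((-.11+dx,-.085+dy,z))
    cv2.imwrite(f"pics/{n}2.png",im)
```

```text
None [0.599  0.0658] 11.403204771407928 -0.025500560797652148
[[-1.2526  2.3812 -1.4122  1.5423 -0.1763 -0.3219 -0.241   0.1103 -1.0269
   0.7976 -0.1612 -2.1113  0.0926 -0.2258 -0.0974 -0.6972  0.0618]
 [ 0.8048 -0.9152 -0.4104  0.7156  0.1927  0.6212 -0.0499  0.1229  0.9257
  -0.3736 -1.5699 -0.3267  0.1208 -1.0925 -0.1173 -1.4215  0.6044]]
sq [0.4694 0.1518 0.118 ]
bar [0.4813 0.093  0.118 ]
rnd [0.4931 0.0342 0.118 ]
tab [ 0.508  -0.0393  0.114 ]
hnd [0.574  0.0607 0.143 ]
top [0.5995 0.0653] 11.470365940947385 -0.024929022227886108
[[-0.953   2.6348 -1.2757  1.6395  0.1021 -0.0518  0.0202  0.2911 -0.8662]
 [ 0.6342 -1.2285 -0.5311  0.4685  0.0062  0.4058 -0.2939 -0.3197  0.4374]]
sq [0.4698 0.1512 0.118 ]
bar [0.4818 0.0924 0.118 ]
rnd [0.4937 0.0336 0.118 ]
tab [ 0.5086 -0.0399  0.114 ]
hnd [0.5751 0.0603 0.143 ]
side [0.5985 0.0667] 11.337859535719247 -0.025948237384570198
[[ 0.9138  0.0633 -2.1726  0.2005 -0.0905  0.0626 -0.3718  0.4146]
 [ 0.0956 -1.2986 -0.0041  0.5328 -0.7265  0.2099 -1.0925  0.877 ]]
sq [0.4691 0.1529 0.118 ]
bar [0.4809 0.0941 0.118 ]
rnd [0.4927 0.0353 0.118 ]
tab [ 0.5074 -0.0383  0.114 ]
hnd [0.5731 0.0616 0.143 ]
```

View pics/top2.png

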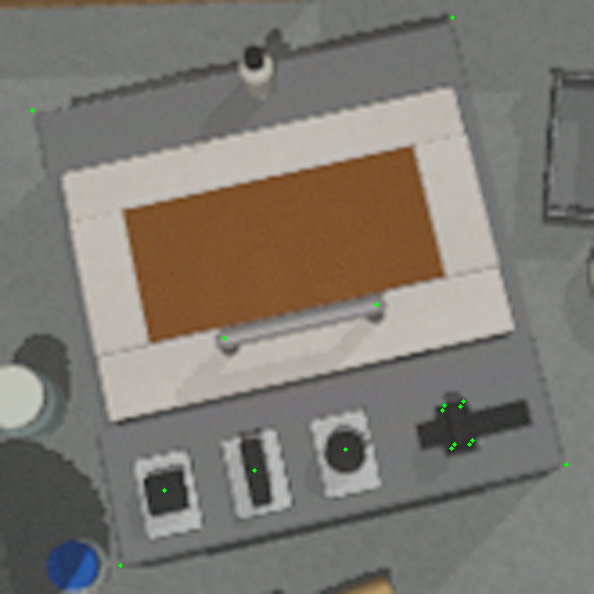

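View pics/side2.png

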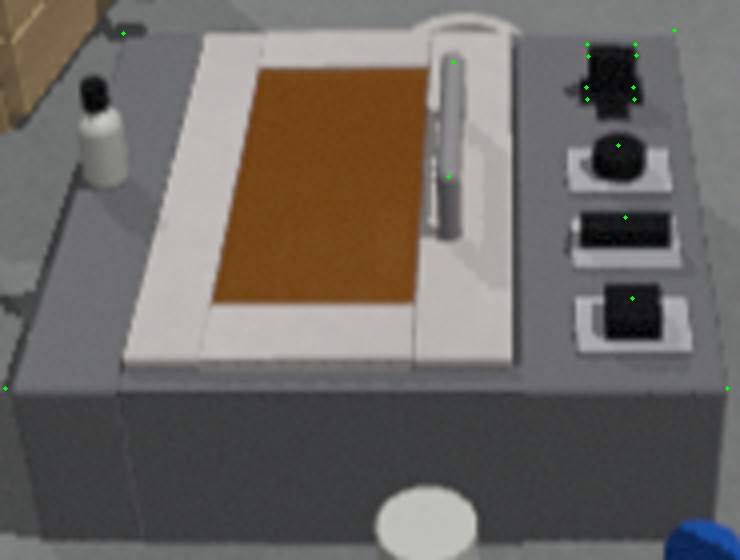

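```bash
cat >> h.py <<'E'
from scipy.spatial.transform import Rotation as Ro
np.set_printoptions(precision=4,suppress=True)
TH=np.radians(11.4); O=np.array([.5992,.0656,0])
MX=np.array([np.cos(TH),np.sin(TH),0]); MY=np.array([-np.sin(TH),np.cos(TH),0]); MZ=np.array([0,0,1.])
def mw(x,y,z): return O+x*MX+y*MY+z*MZ
RT=np.column_stack([-MZ,MY,MX])
def go(P,R=RT):
    s=read_state(); A=np.array(s["tcp_rot"]); 
    print("t",s["time_s"],"shift",A.T@(np.array(P)-s["position"]),"rot",Ro.from_matrix(A.T@R).as_rotvec(degrees=True),"F",s["force"],"mpos",np.array([MX,MY,MZ])@(s["position"]-O),"op",s["opening"])
E
python3 -c "
from h import *
go(mw(-.11,-.01,.145))"
```

```text
t 1.2 shift [ 0.0776 -0.4512 -0.4225] rot [58.3875 -0.004   0.0014] F [1.1144 0.3812 0.0978] mpos [-0.2728  0.5864  0.2225] op 1.0005848824771837
```

Call:
play_rows([
  [[0.0776,-0.4512,-0.4225,58.39,0,0,0],[0.0776,-0.4512,-0.4225,58.39,0,0,0],[0.0776,-0.4512,-0.4225,58.39,0,0,0],[0.0776,-0.4512,-0.4225,58.39,0,0,0],[0.0776,-0.4512,-0.4225,58.39,0,0,0],[0.0776,-0.4512,-0.4225,58.39,0,0,0],[0.0776,-0.4512,-0.4225,58.39,0,0,0],[0.0776,-0.4512,-0.4225,58.39,0,0,0],[0.0776,-0.4512,-0.4225,58.39,0,0,0],[0.0776,-0.4512,-0.4225,58.39,0,0,0],[0.0776,-0.4512,-0.4225,58.39,0,0,0],[0.0776,-0.4512,-0.4225,58.39,0,0,0]],
])

```text
time_s: 2.4
position: [0.4841, 0.0524, 0.1478]
tcp_rot: [[0.001, -0.197, 0.98], [0.0, 0.98, 0.197], [-1.0, -0.0, 0.001]]
force: [1.3, 0.5, -0.5]
opening: 0.033
```

```bash
python3 -c "
from h import *
go(mw(-.11,-.01,.125))"
```

```text
t 2.4 shift [ 0.0228 -0.0198  0.0054] rot [-0.0299  0.0538  0.0074] F [ 1.2805  0.4851 -0.4905] mpos [-0.1154  0.0098  0.1478] op 0.03323341763188922
```

Call:
play_rows([
  [[0.008,-0.0198,0.0054,0,0,0,0],[0.0228,-0.0198,0.0054,0,0,0,0],[0.0228,-0.0198,0.0054,0,0,0,0],[0.0228,-0.0198,0.0054,0,0,0,0]],
])

```text
time_s: 2.8
position: [0.4919, 0.0363, 0.125]
tcp_rot: [[-0.001, -0.198, 0.98], [0.0, 0.98, 0.198], [-1.0, 0.0, -0.001]]
force: [1.4, 0.3, -0.2]
opening: 0.007
```

```bash
python3 -c "
from h import *
go(mw(-.11,-.01,.112))
for n,(a,b,c_,d) in dict(top=(190,355,120,285),side=(165,350,175,315)).items():
    c,*_=cam(n); im=c['pixels'][c_:d,a:b,::-1]; f=3.6 if n=='top' else 4
    cv2.imwrite(f'pics/{n}3.png',cv2.resize(im,None,fx=f,fy=f,interpolation=cv2.INTER_CUBIC))
"
```

```text
t 2.8 shift [ 0.013  -0.0025  0.0009] rot [-0.0031 -0.0532 -0.0243] F [ 1.3978  0.2594 -0.1543] mpos [-0.1109 -0.0075  0.125 ] op 0.006892436250685207
```

View pics/side3.png

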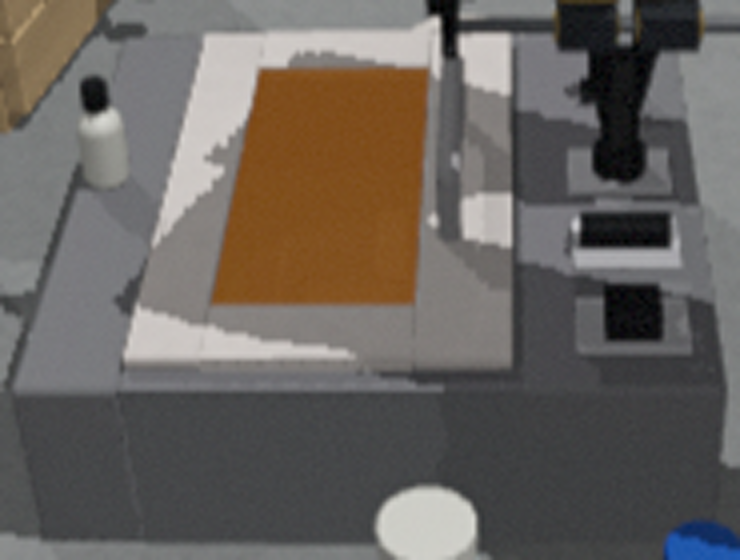

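The closed fingers stand over the round key at about (619,165) in the crop. I'll press now.

Call:
play_rows([
  [[0.004,-0.0025,0.001,0,0,0,0],[0.008,-0.0025,0.001,0,0,0,0],[0.012,-0.0025,0.001,0,0,0,0],[0.0145,-0.0025,0.001,0,0,0,0],[0.0145,-0.0025,0.001,0,0,0,0],[0.0145,-0.0025,0.001,0,0,0,0]],
])

```text
time_s: 3.5
position: [0.4946, 0.0341, 0.1122]
tcp_rot: [[0.002, -0.198, 0.98], [-0.0, 0.98, 0.198], [-1.0, -0.001, 0.002]]
force: [-2.3, 0.6, 15.2]
opening: 0.004
```

Call:
play_rows([
  [[-0.022,0,0,0,0,0,0],[-0.024,0.0,0,0,0,0,0],[-0.024,0.04,0,0,0,0,0],[-0.024,0.08,0,0,0,0,0],[-0.024,0.12,0,0,0,0,0],[-0.024,0.12,0,0,0,0,0],[-0.014,0.12,0,0,0,0,0],[-0.014,0.12,0,0,0,0,0]],
])

```text
time_s: 4.3
position: [0.4692, 0.1508, 0.1229]
tcp_rot: [[-0.003, -0.197, 0.98], [-0.001, 0.98, 0.197], [-1.0, -0.0, -0.003]]
force: [-0.3, 0.8, -0.3]
opening: 0.008
```

```bash
python3 -c "
from h import *
go(mw(-.11,.11,.112))"
```

```text
t 4.3 shift [0.0109 0.0008 0.0007] rot [-0.0214 -0.1805  0.0019] F [-0.3406  0.7853 -0.2663] mpos [-0.1106  0.1092  0.1229] op 0.008423101754639587
```

Call:
play_rows([
  [[0.004,0.0005,0.0005,0,0,0,0],[0.008,0.0005,0.0005,0,0,0,0],[0.012,0.0005,0.0005,0,0,0,0],[0.014,0.0005,0.0005,0,0,0,0],[0.014,0.0005,0.0005,0,0,0,0],[0.014,0.0005,0.0005,0,0,0,0]],
])

```text
time_s: 4.9
position: [0.471, 0.1512, 0.1122]
tcp_rot: [[0.001, -0.198, 0.98], [-0.001, 0.98, 0.198], [-1.0, -0.001, 0.001]]
force: [-2.6, -2.5, 15.6]
opening: 0.005
```

Square down against its stop (15.6 N, z 0.112). On to the bar key.

Call:
play_rows([
  [[-0.022,0,0,0,0,0,0],[-0.024,0.0,0,0,0,0,0],[-0.024,-0.03,-0.001,0,0,0,0],[-0.024,-0.06,-0.001,0,0,0,0],[-0.024,-0.06,-0.001,0,0,0,0],[-0.014,-0.06,-0.001,0,0,0,0],[-0.014,-0.06,-0.001,0,0,0,0]],
])

```text
time_s: 5.6
position: [0.4798, 0.0935, 0.1229]
tcp_rot: [[-0.004, -0.197, 0.98], [0.0, 0.98, 0.197], [-1.0, 0.001, -0.004]]
force: [-0.4, 0.2, -0.5]
opening: 0.004
```

```bash
python3 -c "
from h import *
go(mw(-.11,.05,.112))"
```

```text
t 5.6 shift [ 0.0108 -0.001   0.0016] rot [-0.015  -0.2064 -0.0682] F [-0.4371  0.2292 -0.4567] mpos [-0.1115  0.051   0.1229] op 0.0036538382759982503
```

Call:
play_rows([
  [[0.004,-0.001,0.001,0,0,0,0],[0.008,-0.001,0.001,0,0,0,0],[0.012,-0.001,0.001,0,0,0,0],[0.014,-0.001,0.001,0,0,0,0],[0.014,-0.001,0.001,0,0,0,0],[0.014,-0.001,0.001,0,0,0,0]],
])

```text
time_s: 6.2
position: [0.4825, 0.0929, 0.1122]
tcp_rot: [[0.001, -0.198, 0.98], [0.0, 0.98, 0.198], [-1.0, 0.0, 0.001]]
force: [-3.2, 2.2, 15.6]
opening: 0.008
```

Call:
play_rows([
  [[-0.03,0,0,0,0,0,0.06],[-0.07,0.0,0,0,0,0,0.06],[-0.08,-0.025,0.045,0,0,0,0.06],[-0.08,-0.05,0.0845,0,0,0,0.06],[-0.08,-0.05,0.0845,0,0,0,0.06],[-0.08,-0.05,0.0845,0,0,0,0.06],[-0.08,-0.05,0.0845,0,0,0,0.06]],
])

```text
time_s: 6.9
position: [0.5733, 0.0606, 0.1895]
tcp_rot: [[-0.004, -0.198, 0.98], [0.0, 0.98, 0.198], [-1.0, 0.001, -0.003]]
force: [-0.1, 0.1, -0.8]
opening: 0.557
```

```bash
python3 -c "
from h import *
go(mw(-.0255,0,.124))
for n,(a,b,c_,d) in dict(top=(190,355,120,285),side=(165,350,125,315)).items():
    c,*_=cam(n); im=c['pixels'][c_:d,a:b,::-1]; f=3.6 if n=='top' else 3
    cv2.imwrite(f'pics/{n}4.png',cv2.resize(im,None,fx=f,fy=f,interpolation=cv2.INTER_CUBIC))
"
```

```text
t 6.9 shift [ 0.0655 -0.0003  0.0011] rot [ 0.0217 -0.1946 -0.0642] F [-0.135   0.0838 -0.7541] mpos [-0.0264  0.0002  0.1895] op 0.5572658675408387
```

View pics/side4.png

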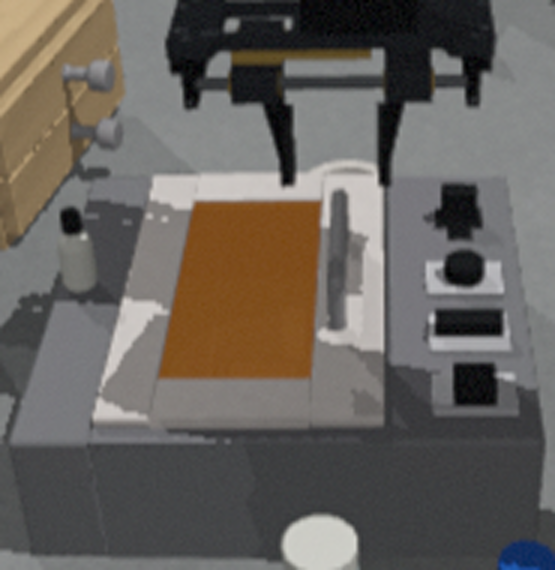

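The open fingers straddle the handle bar (bar at crop x≈338, fingers at 288 and 385); all keys are up and the tab is at home. I'll descend and grip.

Call:
play_rows([
  [[0.035,0,0.001,0,0,0,0.06],[0.0655,0,0.001,0,0,0,0.06],[0.0655,0,0.001,0,0,0,0.06],[0.0655,0,0.001,0,0,0,0],[0.0655,0,0.001,0,0,0,0],[0.0655,0,0.001,0,0,0,0],[0.0655,0,0.001,0,0,0,0],[0.0655,0,0.001,0,0,0,0],[0.0655,0,0.001,0,0,0,0],[0.0655,0,0.001,0,0,0,0]],
])

```text
time_s: 8.0
position: [0.5737, 0.0598, 0.125]
tcp_rot: [[-0.006, -0.199, 0.98], [-0.001, 0.98, 0.199], [-1.0, 0.0, -0.006]]
force: [-9.1, -4.6, 8.9]
opening: 0.135
```

Call:
play_rows([
  [[-0.003,0,0.0,0,0,0,0],[-0.006,0,0.001,0,0,0,0],[-0.008,0,0.001,0,0,0,0],[-0.01,0,0.002,0,0,0,0],[-0.01,0,0.002,0,0,0,0],[-0.01,0,0.002,0,0,0,0]],
])

```text
time_s: 8.6
position: [0.5765, 0.0603, 0.1346]
tcp_rot: [[-0.004, -0.198, 0.98], [-0.001, 0.98, 0.198], [-1.0, 0.0, -0.004]]
force: [-5.5, -3.3, -1.7]
opening: 0.127
```

```bash
python3 -c "
from h import *
go(mw(-.0255,0,.124))"
```

```text
t 8.6 shift [ 0.0106  0.0007 -0.0022] rot [ 0.0183 -0.2354 -0.0142] F [-5.4956 -3.2595 -1.6798] mpos [-0.0233 -0.0007  0.1346] op 0.12718031706688207
```

No catch felt so far: it rose about 10 mm with only about 2 N. I'll lift a little further and check by eye.

Call:
play_rows([
  [[-0.005,0,0.002,0,0,0,0],[-0.01,0,0.004,0,0,0,0],[-0.015,0,0.006,0,0,0,0],[-0.015,0,0.006,0,0,0,0],[-0.015,0,0.006,0,0,0,0]],
])

```text
time_s: 9.1
position: [0.5827, 0.0616, 0.1499]
tcp_rot: [[-0.003, -0.198, 0.98], [-0.001, 0.98, 0.198], [-1.0, 0.0, -0.003]]
force: [-5.4, -2.6, -1.5]
opening: 0.127
```

```bash
python3 -c "
from h import *
go(mw(-.0255,0,.124))
for n,(a,b,c_,d) in dict(top=(190,355,120,285),side=(165,350,125,315)).items():
    c,*_=cam(n); im=c['pixels'][c_:d,a:b,::-1]; f=3.6 if n=='top' else 3
    cv2.imwrite(f'pics/{n}5.png',cv2.resize(im,None,fx=f,fy=f,interpolation=cv2.INTER_CUBIC))
"
```

```text
t 9.1 shift [ 0.026   0.0007 -0.0084] rot [ 0.0139 -0.1864 -0.0053] F [-5.3908 -2.6031 -1.4519] mpos [-0.017  -0.0007  0.1499] op 0.12725719779885547
```

View pics/side5.png

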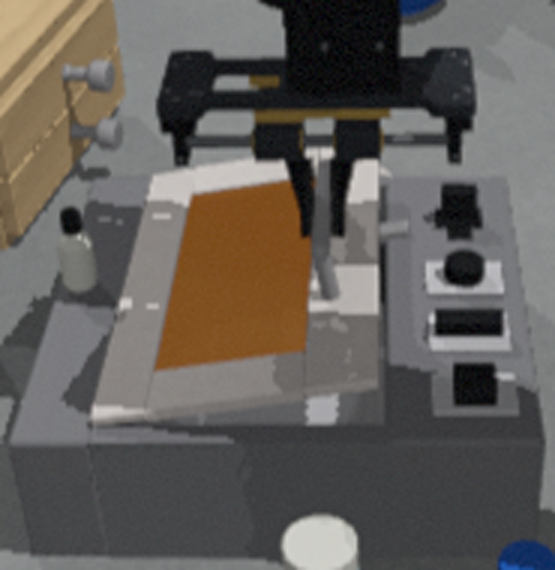

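The cover is swinging up (front edge clear of the deck, handle at about (325,240)) with the tab still at home, so it was not caught. I'll continue along the arc.

```bash
python3 -c "
import numpy as np
for th in range(10,64,4):
    p=np.radians(th+16.5); print(th,np.round([-(.1+.151*np.sin(p)-.018-.1499), .1178-.151*np.cos(p)+.017],4))
"
```

```text
10 [ 0.0005 -0.0003]
14 [-0.0087  0.0047]
18 [-0.0176  0.0104]
22 [-0.0261  0.0166]
26 [-0.0341  0.0235]
30 [-0.0416  0.0309]
34 [-0.0486  0.0388]
38 [-0.055   0.0471]
42 [-0.0608  0.0559]
46 [-0.066   0.0651]
50 [-0.0706  0.0746]
54 [-0.0744  0.0844]
58 [-0.0776  0.0944]
62 [-0.0801  0.1047]
```

Call:
play_rows([
  [[-0.0087,0,0.0047,0,0,0,0],[-0.0176,0,0.0104,0,0,0,0],[-0.0261,0,0.0166,0,0,0,0],[-0.0341,0,0.0235,0,0,0,0],[-0.0416,0,0.0309,0,0,0,0],[-0.0416,0,0.0309,0,0,0,0]],
])

```text
time_s: 9.8
position: [0.6127, 0.0677, 0.1938]
tcp_rot: [[-0.004, -0.198, 0.98], [-0.001, 0.98, 0.198], [-1.0, -0.0, -0.005]]
force: [-9.9, -4.1, 5.2]
opening: 0.125
```

```bash
python3 -c "
from h import *
go(mw(-.0255,0,.124))
import numpy as np
s=read_state();m=np.array([MX,MY,MZ])@(s['position']-O)
for th in range(30,66,4):
    p=np.radians(th+16.5); print(th,np.round([-(.1+.151*np.sin(p)-.018-m[2]), .1178-.151*np.cos(p)-m[0]],4))
"
```

```text
t 9.8 shift [ 0.0699  0.0007 -0.0389] rot [ 0.0278 -0.2585  0.0104] F [-9.8724 -4.0755  5.2116] mpos [ 0.0137 -0.0007  0.1938] op 0.12467912236298785
30 [0.0022 0.0002]
34 [-0.0048  0.0081]
38 [-0.0112  0.0164]
42 [-0.017   0.0252]
46 [-0.0222  0.0344]
50 [-0.0267  0.0439]
54 [-0.0306  0.0537]
58 [-0.0338  0.0638]
62 [-0.0362  0.074 ]
```

Call:
play_rows([
  [[-0.004,0,0.0075,0,0,0,0],[-0.0105,0,0.0158,0,0,0,0],[-0.0163,0,0.0246,0,0,0,0],[-0.0215,0,0.0338,0,0,0,0],[-0.026,0,0.0433,0,0,0,0],[-0.026,0,0.0433,0,0,0,0]],
])

```text
time_s: 10.4
position: [0.6583, 0.0769, 0.2232]
tcp_rot: [[0.005, -0.198, 0.98], [0.0, 0.98, 0.198], [-1.0, -0.001, 0.005]]
force: [-9.3, -1.2, 15.1]
opening: 0.129
```

```bash
python3 -c "
from h import *
go(mw(-.0255,0,.124))
import numpy as np
s=read_state();m=np.array([MX,MY,MZ])@(s['position']-O)
for th in range(46,66,4):
    p=np.radians(th+16.5); print(th,np.round([-(.1+.151*np.sin(p)-.018-m[2]), .1178-.151*np.cos(p)-m[0]],4))
for n,(a,b,c_,d) in dict(top=(190,355,120,285),side=(165,350,125,315)).items():
    c,*_=cam(n); im=c['pixels'][c_:d,a:b,::-1]; f=3.6 if n=='top' else 3
    cv2.imwrite(f'pics/{n}6.png',cv2.resize(im,None,fx=f,fy=f,interpolation=cv2.INTER_CUBIC))
"
```

```text
t 10.4 shift [ 0.0988  0.0008 -0.0862] rot [0.0196 0.274  0.0516] F [-9.3234 -1.235  15.0976] mpos [ 0.0602 -0.0006  0.2232] op 0.12873444874901308
46 [ 0.0073 -0.0121]
50 [ 0.0028 -0.0026]
54 [-0.0011  0.0072]
58 [-0.0043  0.0172]
62 [-0.0067  0.0275]
```

View pics/side6.png

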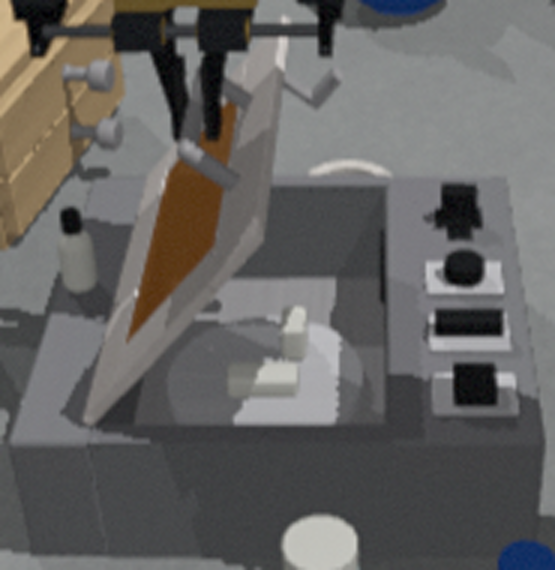

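The cover stands at about 50° with the bar (210,160) between the fingers. The residual force points outward, so I'll ease that a bit and go a few degrees further.

Call:
play_rows([
  [[-0.003,0,0.004,0,0,0,0],[-0.005,0,0.008,0,0,0,0],[-0.0065,0,0.012,0,0,0,0],[-0.0075,0,0.016,0,0,0,0],[-0.0075,0,0.016,0,0,0,0],[-0.0075,0,0.016,0,0,0,0],[-0.0075,0,0.016,0,0,0,0],[-0.0075,0,0.016,0,0,0,0]],
])

```text
time_s: 11.3
position: [0.6735, 0.0799, 0.2285]
tcp_rot: [[0.004, -0.198, 0.98], [0.0, 0.98, 0.198], [-1.0, -0.001, 0.004]]
force: [-5.4, -0.6, 7.6]
opening: 0.128
```

```bash
python3 -c "
from h import *
go(mw(-.0255,0,.124))
for n,(a,b,c_,d) in dict(top=(160,360,90,290),side=(165,350,95,315)).items():
    c,*_=cam(n); im=c['pixels'][c_:d,a:b,::-1]; f=3 if n=='top' else 2.7
    cv2.imwrite(f'pics/{n}7.png',cv2.resize(im,None,fx=f,fy=f,interpolation=cv2.INTER_CUBIC))
"
```

```text
t 11.3 shift [ 0.1042  0.0008 -0.1015] rot [0.0126 0.2119 0.036 ] F [-5.3669 -0.6282  7.6221] mpos [ 0.0757 -0.0007  0.2285] op 0.1279160793850408
```

View pics/side7.png

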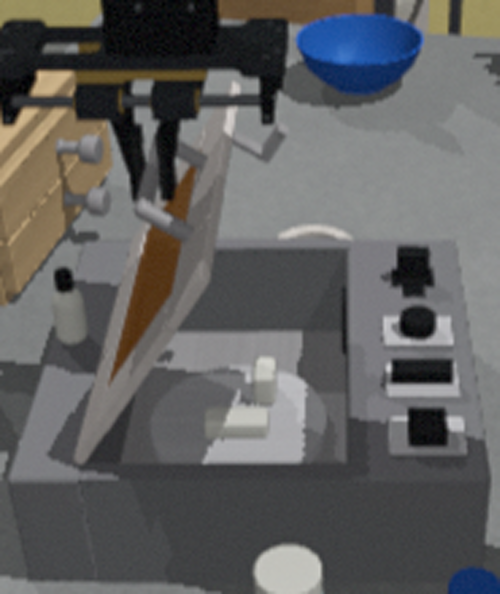

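View pics/top7.png

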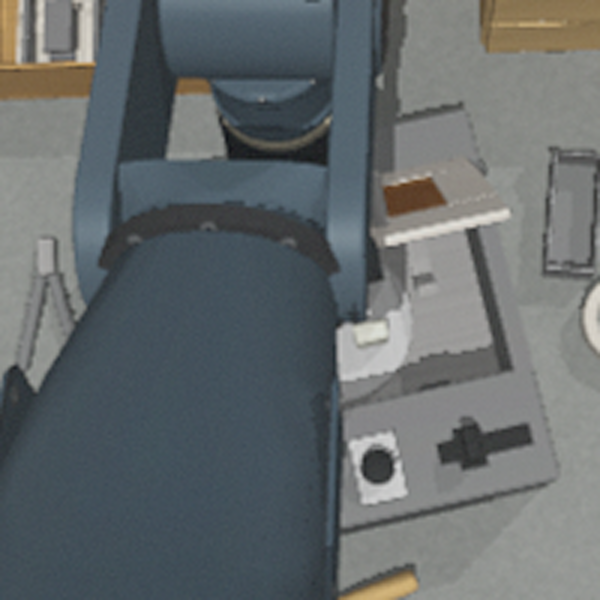

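The cover is held at about 57°. The dropper (68,305) and the tab are unmoved and the keys are up. I'll hold briefly, then hand in.

Call:
play_rows([
  [[0,0,0,0,0,0,0],[0,0,0,0,0,0,0],[0,0,0,0,0,0,0],[0,0,0,0,0,0,0],[0,0,0,0,0,0,0],[0,0,0,0,0,0,0],[0,0,0,0,0,0,0],[0,0,0,0,0,0,0]],
])

```text
time_s: 12.2
position: [0.6735, 0.0799, 0.2286]
tcp_rot: [[0.004, -0.198, 0.98], [0.0, 0.98, 0.198], [-1.0, -0.001, 0.004]]
force: [-4.4, -2.6, 6.9]
opening: 0.123
```

```bash
python3 -c "
from h import *
s=read_state(); print(s['position'],s['qvel'],s['force'],s['opening'])
print(hand_in())"
```

```text
[0.6735 0.0799 0.2286] [-0.0281  0.0519 -0.0465 -0.0445 -0.0986 -0.0648] [-4.3599 -2.565   6.9307] 0.12335600109654435
the job is handed in; nothing more can be done
None
```

The job is handed in at about 12 s of the 72 s allowed; `hand_in()` gives no verdict.

- **Keys:** I pressed round, then square, then bar. Each went down to about z 0.112 m and met its stop with about 15 N, and all three were seen up again afterwards.
- **Cover catch:** With the release tab at home I gripped the handle and tugged. It rose more than 10 mm with only about 2 N, so the cover was not caught. I left the tab at home.
- **Final state:** The cover is raised to about 57° (about 1.0 rad, against 0.785 needed), estimated from the tool position and the image. It is gripped and still: the joint speeds were about zero. The grip opening is about 11 mm on the 12 mm bar.

**Checks:** A residual of about 15 N between the grip and the cover's arc showed near 50°; I eased it to about 8 N. In the last pictures the tab, the dropper and the other things that showed had not moved. The arm hid the brush, most of the nippers and two of the keys from the top camera. I did not re-measure the bystanders' positions.

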